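# Shut and lock the dust-box cover with its push-and-turn stud

## Task

Slide the cover of the dust box fully shut, then lock it with its spring-loaded quarter-turn stud: holding the lever's paddle down, turn it clockwise until the stud drops into its slot, push it right in, carry on a quarter turn to the stop and let go, so that it springs back a little and stays caught. Use a firm but gentle hand, never forcing the lever, and leave the other things on the bench where they are.

Things in the scene. Friction and masses are not known exactly. Their poses are not given: they have to be found in the camera images.
- dust_box: Fixed green steel dust box, 300 x 200 x 80 mm high, a steel guide strip up to 12 mm high along each long top edge. Origin: on the bench below the stud's axis as it stands with the cover shut; the box reaches 165 mm to its -x (robot's side) and 135 mm to +x, plus a 35 mm round outlet at the far end. z up; the cover shuts towards the box's +x.
- cover (a joint): How far the grey sliding cover (190 x 172 x 4 mm, top 85 mm above the bench, 1 mm over the box) is open, m: 0 is fully shut, against a hard stop; it grows to 0.07 towards the box's -x. It runs stiffly (about 5 N) and stays where it is left.
- rib (a point): Top edge, mid-length, of the near face of the upright push rib on the cover's near (-x) edge: 110 mm long across the box, 8 mm thick, standing 22 mm above the cover. Push this near face towards the box's +x to shut the cover. The stud's axis lies 70 mm from this face, towards the box's +x. Axes as the box's.
- stud (a joint): How far the stud is pushed in, m: 0 is up, 0.013 right in (hard stop). Spring: 5 N at 0, 10 N right in. Cover shut, off the slot it stops at 0.002; over the slot (within 0.1 rad) it goes right in. It can leave the slot's angle only when in by 0.012 or more. Let go at the end of the quarter turn it springs back to 0.009, locked. It cannot go in with the cover not fully shut.
- lever (a joint): Angle of the lever about the stud's upright axis, rad, growing clockwise seen from above; at 0 it points to the box's +y, at pi/2 to +x. Starts between -0.2 and 0.2. The slot is hidden under the cover: the stud drops in somewhere between 0.35 and 1.05, and the stop is 1.45 to 1.8 rad further on. It turns easily (under 4 N at the paddle) and stays where it is left.
- hub (a point): Top of the lever's hub (32 mm across), on the stud's axis; 29 mm above the cover's underside when the stud is up, and going down with it.
- paddle (a point): Mid top face of the paddle at the lever's end, 50 mm from the stud's axis, 26 mm above the cover's underside when up: a flat plate 36 mm along the lever, 56 mm across, 6 mm thick, with an upright fin along its middle (8 mm thick, 36 long, 22 high). Press on the plate beside the fin (24 mm wide each side) and push the fin. y points outward along the lever, x clockwise; push from the -x side.
- last_a_c (a point): Wooden shoe last, 250 x 86 x 98 mm, loose beside the box on its +y side; its centre. Leave it alone.
- last_b_c (a point): Smaller wooden shoe last, 235 x 81 x 92 mm, loose beside the box on its -y side; its centre. Leave it alone.
- cork_block: Cork sanding block, 26 x 50 x 24 mm, loose on the box's top at its near left corner; origin under its centre. Leave it alone.
- steel_rule: Steel rule, 200 x 26 x 4 mm, loose on the bench; origin under its centre. Leave it alone.
- rasp: Rasp with a wooden handle, 300 mm long, loose on the bench; origin on the bench near its middle. Leave it alone.
- tack_jar: Closed jar, 60 mm across and 80 mm high, loose on the bench; origin under its centre. Leave it alone.
- hammer: Hammer lying on the bench; origin near its middle. Leave it alone.

How it is judged:
By the outcome, as a careful person would: the job done as asked, in the order asked, and still so for the second after the job is handed in, with the robot touching nothing.
It also fails if it takes over 72 s, if anything falls off the work surface, if the arm or the gripper's body presses on something with over 40 N, if the wrist force passes 120 N, or if a joint passes its speed limit or range.

## Robot

A 6-joint arm with a two-finger parallel gripper is mounted at the origin on the work surface. World frame = base frame: x ahead of the robot, y to its left, z up, the work surface at z = 0. Lengths are in m, angles in degrees, forces in N, time in s.
With the tool pointing down it reaches from about 0.35 to 0.85 m from the base axis. Payload 8.1 kg.
Tool frame: the origin (TCP) lies midway between the tips of the shut fingers; the grasp point (between the pads) lies 19 mm behind it; z points along the fingers, y is the line along which they close (so a half turn about z gives the same grasp; the last joint's range is limited). The gripper opens to 93 mm and grips with 3 to 60 N. Pads are 15 mm wide; open, the fingers measure 128 mm over their backs; the gripper's body (75 mm by 188 mm) begins 65 mm behind the grasp point.
Start: joints at [66.211, 7.471, 85.268, -0, 87.261, -4.893], TCP at [0.194, 0.568, 0.219] pointing down, gripper open.
Joint ranges: [-169.43, 169.43], [-51.17, 129.36], [1.28, 143.12], [-76.62, 256.62], [0, 156.53], [-152.29, 152.29]. Speed limits (degrees/s): [136.94, 136.94, 159.86, 180, 180, 180].

## Interface

Orientations are given as a 3x3 rotation matrix whose columns are the frame's x, y, z axes.
In Python, from bench import telemetry, viewer, robot gives the robot as it stands. The module is installed in compiled form; this text tells all that it offers.
- The arm moves only by the shell command python3 -m creep 'ROWS'. ROWS is JSON, a list of rows, each a list of 7 numbers: the turn, a rotation vector about the world's x, y, z in degrees, then the shift along the world's x, y, z in mm, then the closure, from 0 (fully open) to 1 (shut). A call has 1 to 5 rows; each row shifts and turns the commanded pose from where the row before left it; what a row does not reach is not made up. A row lasts 1/10 s, in which the tool goes at most 50 mm and 8.59 degrees, less where a joint would pass 70% of its speed; a pose out of reach is approached as far as the arm can. A call with a gripper value outside its range is refused whole. The fingers move at their own pace and stop on an object; the grip force is fixed at half the most. Time passes only in rows, so rows that do not move let the fingers close. It gives the time, the measured TCP pose, the force, the opening and the grip force at its end, in the units of the state.
- telemetry.read_state(): the state, without advancing time (a new reading comes with each control period).
- viewer.capture(name): name is "side" or "top"; returns (picture, depth): 480x640x3 uint8, red, green, blue; 480x640 float32, m along the optical axis (not along the pixel's ray), 0 where there is no reading.
- viewer.calibration(name): a dict with "fx", "fy", "cx", "cy" (pixels), "extrinsics" (4x4, takes a point from camera to world coordinates). Camera axes: x right, y down, z forward; pixel columns grow to the right and rows downward; lengths in m; the calibration is good to about 2 mm. A picture is of the moment at which its call begins. calibration takes no time and is no camera call.
- robot.finish_job(): hands the job in; it is judged then, once.
The state is a dict: "time": time; "qpos": joint angles; "joint_velocities": joint speeds; "effort": joint torques, N m; "tool_pos": TCP position; "ee_rot": TCP orientation; "ft_force": force on the tool from outside, world axes, zero at the start; "moment": the same for the moment, N m; "opening": finger opening in m; "gripper_force": force on a finger pad.
Only numpy, scipy, OpenCV 4.12 (cv2) and the standard library are available. Lean on these libraries where they do the work, as an engineer would, in place of code of your own. Each camera call takes 0.05 s, during which the arm holds its last target. There are 200 camera calls.

## Working session

There is one attempt and no reset: what is moved stays moved. The work goes in short steps, Python scripts to look and compute and a shell command to move; the robot and the scene stay as the last step left them, time stands still between calls to the robot, and variables do not carry over. Pictures are saved under pics/ and viewed, at most 10 in all, crops included, and the job is handed in when it is done.

```bash
mkdir -p pics; cat > h.py <<'E'
import numpy as np, cv2
from bench import telemetry, viewer, robot
def snap(n,f):
    p,d=viewer.capture(n); cv2.imwrite(f'pics/{f}.png',p[:,:,::-1]); np.savez(f'pics/{f}.npz',p=p,d=d); return p,d
def cloud(n,d):
    c=viewer.calibration(n); v,u=np.mgrid[:480,:640]
    P=np.stack([(u-c['cx'])/c['fx']*d,(v-c['cy'])/c['fy']*d,d],-1)
    E=np.array(c['extrinsics']); return P@E[:3,:3].T+E[:3,3]
E
python3 - <<'E'
from h import *
for n in('top','side'):
    snap(n,n+'0'); print(n,np.round(viewer.calibration(n)['extrinsics'],3).tolist())
s=telemetry.read_state(); print(s['time'],s['tool_pos'],np.round(s['ee_rot'],3),s['opening'])
E
```

```text
top [[0.023, -0.982, 0.186, 0.277], [-0.999, -0.027, -0.017, 0.011], [0.021, -0.186, -0.982, 1.102], [0.0, 0.0, 0.0, 1.0]]
side [[0.995, -0.074, 0.06, 0.365], [-0.093, -0.615, 0.783, -1.316], [-0.021, -0.785, -0.619, 1.138], [0.0, 0.0, 0.0, 1.0]]
0.1 [0.19407088 0.56719454 0.21767065] [[-0.946  0.324 -0.001]
 [ 0.324  0.946 -0.002]
 [ 0.    -0.002 -1.   ]] 0.09306942757192022
```

View pics/top0.png

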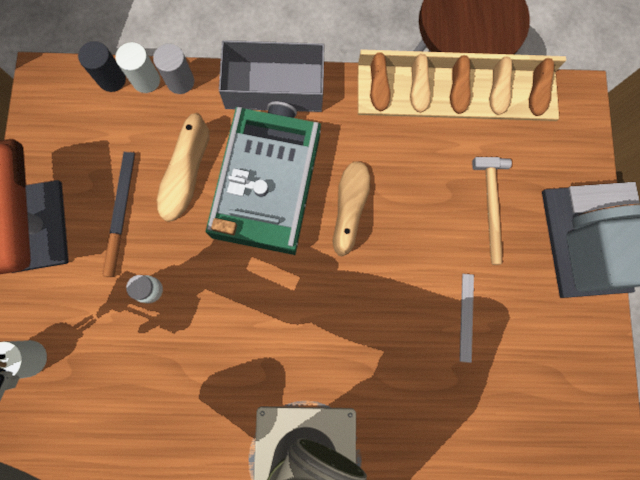

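View pics/side0.png

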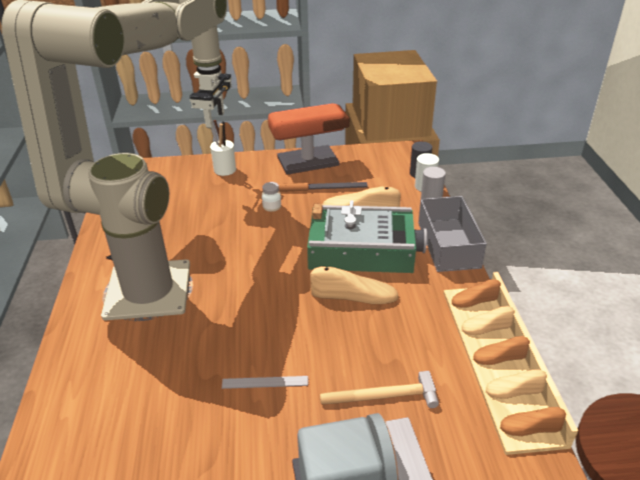

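The top view shows the green box with corners at about (240,108), (320,122), (297,250) and (208,235). The hub is at (261,186), the paddle at (238,182), the rib at (258,216) and the cork at (224,227). The side view agrees with this.

```bash
python3 - <<'E'
from h import *
z=np.load('pics/top0.npz');p,d=z['p'],z['d'];P=cloud('top',d)
cv2.imwrite('pics/c1.png',cv2.resize(p[90:265,190:350],None,fx=4.5,fy=4.5,interpolation=cv2.INTER_CUBIC)[:600*2,:,::-1][:600+188][:788][::1] if 0 else cv2.resize(p[95:255,200:330],None,fx=3.7,fy=3.7,interpolation=cv2.INTER_CUBIC)[:,:,::-1])
m=((P[...,2]>.06)&(P[...,2]<.10)).astype(np.uint8); m[:, :203]=0;m[:,330:]=0;m[:100]=0;m[260:]=0
n,l,st,c=cv2.connectedComponentsWithStats(m); k=l[160,285]; 
r=cv2.minAreaRect(P[l==k][:,:2].astype(np.float32)); print(r,cv2.boxPoints(r))
g=P[l==k]
# heights
for (u,v) in [(261,186),(238,182),(258,216),(280,180),(270,205),(224,227),(242,186),(235,187),(240,174)]: print(u,v,np.round(P[v,u],4))
hi=((P[...,2]>.1)&(P[...,2]<.16)).astype(np.uint8);hi[:, :203]=0;hi[:,330:]=0;hi[:140]=0;hi[260:]=0
n,l,st,c=cv2.connectedComponentsWithStats(hi)
for i in range(1,n):
    if st[i,4]>15:
        q=P[l==i]; print(st[i],q.mean(0).round(4),q.max(0).round(4),cv2.minAreaRect(q[:,:2].astype(np.float32)))
E
```

```text
((0.6300390958786011, 0.10268792510032654), (0.20300661027431488, 0.33714863657951355), 80.20440673828125) [[ 0.4466533   0.03134461]
 [ 0.7788866  -0.02601574]
 [ 0.8134249   0.17403123]
 [ 0.48119158  0.23139158]]
261 186 [0.5785 0.11   0.1115]
238 182 [0.5838 0.159  0.1187]
258 216 [0.5124 0.1138 0.1083]
280 180 [0.602  0.071  0.0841]
270 205 [0.5433 0.0908 0.0862]
224 227 [0.4874 0.186  0.103 ]
242 186 [0.5782 0.1514 0.1084]
235 187 [0.576  0.1666 0.1069]
240 174 [0.6049 0.157  0.1096]
[227 168  41  28 658] [0.5844 0.1456 0.1113] [0.6185 0.1831 0.1343] ((0.5845800042152405, 0.13768255710601807), (0.08395159989595413, 0.055989790707826614), 79.34686279296875)
[229 209  51  14 215] [0.5135 0.1238 0.107 ] [0.5272 0.1767 0.112 ] ((0.5137913227081299, 0.122809037566185), (0.10981560498476028, 0.009026672691106796), 80.05973815917969)
[211 218  25  16 280] [0.4909 0.1867 0.1046] [0.5071 0.2135 0.1094] ((0.49160704016685486, 0.1870979219675064), (0.04935744032263756, 0.026194142177700996), 77.75907135009766)
```

View pics/c1.png

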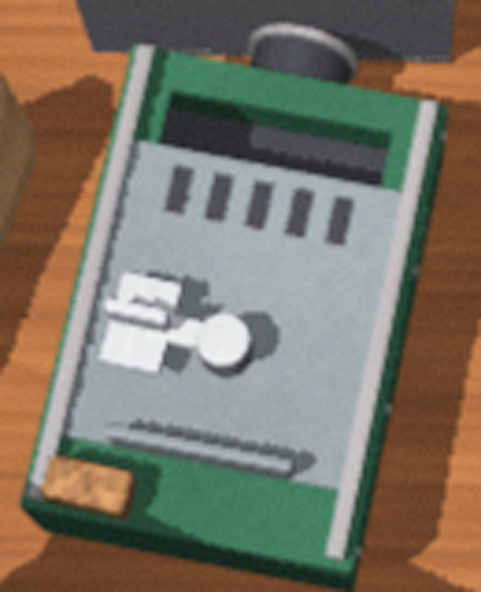

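The crop shows the rib's near face below the hub, the cover about 48 mm open, and the lever pointing to the box's +y. The box yaw is about -9.8°. I'll move in front of the rib with the fingers shut.

```bash
python3 -m creep '[[0,0,2,26,-40,0,1],[0,0,2,26,-40,0,1],[0,0,2,26,-40,0,1],[0,0,2,26,-40,0,1],[0,0,1,26,-40,0,1]]'; python3 -m creep '[[0,0,0,26,-40,0,1],[0,0,0,26,-40,0,1],[0,0,0,26,-40,0,1],[0,0,0,26,-40,0,1],[0,0,0,26,-40,0,1]]';python3 -m creep '[[0,0,0,26,-40,0,1],[0,0,0,0,0,0,1],[0,0,0,0,0,0,1]]'; python3 -c "
from h import *
print(np.round(telemetry.read_state()['qpos'],1))"
```

```text
time: 0.6
tool_pos: [0.3247, 0.3659, 0.2182]
ee_rot: [[-0.985, 0.17, -0.0], [0.17, 0.985, -0.0], [0.0, -0.0, -1.0]]
ft_force: [1.1, 0.2, -0.1]
opening: 0.0575
gripper_force: 0.0
time: 1.1
tool_pos: [0.4548, 0.1658, 0.2184]
ee_rot: [[-0.985, 0.172, -0.0], [0.172, 0.985, 0.0], [0.0, -0.0, -1.0]]
ft_force: [0.2, 0.2, 0.1]
opening: 0.0175
gripper_force: 0.0
time: 1.4
tool_pos: [0.4802, 0.1268, 0.2181]
ee_rot: [[-0.985, 0.175, -0.001], [0.175, 0.985, 0.0], [0.001, -0.0, -1.0]]
ft_force: [-0.5, 0.2, 0.0]
opening: 0.0008
gripper_force: 0.0
[  8.9  -8.6 101.3   0.   87.4 -71.1]
```

```bash
python3 -m creep '[[0,0,0,0,0,-45,1],[0,0,0,0,0,-45,1],[0,0,0,0,0,-25,1],[0,0,0,0,0,-8,1],[0,0,0,0,0,0,1]]'; python3 -m creep '[[0,0,0,9.85,-1.7,0,1],[0,0,0,4.9,-0.9,0,1],[0,0,0,4.9,-0.9,0,1],[0,0,0,4.9,-0.9,0,1],[0,0,0,4.9,-0.9,0,1]]';python3 -m creep '[[0,0,0,6,-1,0,1],[0,0,0,6,-1,0,1],[0,0,0,6,-1,0,1]]'
```

```text
time: 1.9
tool_pos: [0.4789, 0.1287, 0.0947]
ee_rot: [[-0.985, 0.17, -0.003], [0.17, 0.985, -0.0], [0.002, -0.001, -1.0]]
ft_force: [-0.5, -0.6, 1.3]
opening: 0.0007
gripper_force: 0.0
time: 2.4
tool_pos: [0.5098, 0.1226, 0.0962]
ee_rot: [[-0.985, 0.172, -0.001], [0.172, 0.985, 0.001], [0.001, 0.0, -1.0]]
ft_force: [-5.0, 1.3, 4.1]
opening: 0.0003
gripper_force: 2.9
time: 2.7
tool_pos: [0.5277, 0.1195, 0.0961]
ee_rot: [[-0.985, 0.172, -0.001], [0.172, 0.985, 0.0], [0.001, 0.0, -1.0]]
ft_force: [-6.0, 2.3, 5.0]
opening: 0.0005
gripper_force: 3.0
```

```bash
python3 -m creep '[[0,0,0,5,-0.9,0,1],[0,0,0,5,-0.9,0,1],[0,0,0,4,-0.7,0,1],[0,0,0,3,-0.5,0,1]]';python3 -m creep '[[0,0,0,3,-0.5,0,1],[0,0,0,2,-0.3,0,1]]'
```

```text
time: 3.1
tool_pos: [0.5447, 0.1165, 0.0961]
ee_rot: [[-0.985, 0.172, -0.001], [0.172, 0.985, 0.0], [0.001, 0.0, -1.0]]
ft_force: [-4.9, 1.1, 4.1]
opening: 0.0007
gripper_force: 2.7
time: 3.3
tool_pos: [0.5494, 0.1157, 0.096]
ee_rot: [[-0.985, 0.172, -0.002], [0.172, 0.985, 0.0], [0.002, 0.0, -1.0]]
ft_force: [-16.1, 2.9, 12.1]
opening: 0.0008
gripper_force: 8.3
```

```bash
python3 -m creep '[[0,0,0,2,-0.3,0,1],[0,0,0,2,-0.3,0,1]]'; python3 -m creep '[[0,0,0,1,-0.2,0,1],[0,0,0,1,-0.2,0,1]]'
```

```text
time: 3.5
tool_pos: [0.5495, 0.1157, 0.096]
ee_rot: [[-0.985, 0.172, -0.01], [0.172, 0.985, 0.001], [0.01, -0.001, -1.0]]
ft_force: [-34.6, 3.4, 26.4]
opening: 0.0004
gripper_force: 17.4
time: 3.7
tool_pos: [0.5496, 0.1157, 0.096]
ee_rot: [[-0.985, 0.171, -0.014], [0.171, 0.985, 0.001], [0.014, -0.001, -1.0]]
ft_force: [-41.2, 3.6, 31.6]
opening: 0.0005
gripper_force: 21.0
```

The force rose sharply at x=0.5495, so the cover is against its stop. I'll back off and look.

```bash
python3 -m creep '[[0,0,0,-12,2,0,1],[0,0,0,-20,3,0,1],[0,0,0,0,0,40,1],[0,0,0,0,-20,40,1],[0,0,0,0,-45,10,1]]';python3 -m creep '[[0,0,0,0,-49,0,1],[0,0,0,0,-40,0,1],[0,0,0,0,0,0,1]]'
python3 - <<'E'
from h import *
p,d=snap('top','top1');P=cloud('top',d)
snap('side','side1')
cv2.imwrite('pics/c2.png',cv2.resize(p[95:255,200:340],None,fx=3.7,fy=3.7,interpolation=cv2.INTER_CUBIC)[:,:,::-1])
R=P-np.array([.626,.1034,0]);bx=np.array([.9854,-.1702]);by=np.array([.1702,.9854])
B=np.stack([R[...,:2]@bx,R[...,:2]@by,P[...,2]],-1)
def rep(name,m):
    q=B[m]; r=cv2.minAreaRect(q[:,:2].astype(np.float32)); print(name,m.sum(),q.mean(0).round(4),q.min(0).round(4),q.max(0).round(4),np.round(r[0],4),np.round(r[1],4),round(r[2],1))
z=B[...,2];near=(abs(B[...,0])<.045)
rep('lever',near&(z>.1)&(np.hypot(B[...,0],B[...,1])<.09))
rep('hub',near&(z>.1)&(np.hypot(B[...,0],B[...,1])<.022))
rep('fin',near&(z>.119)&(np.hypot(B[...,0],B[...,1])<.09))
rep('plate',near&(z>.1)&(B[...,1]>.028)&(B[...,1]<.08)&(z<.119))
rep('rib',(abs(B[...,0]+.066)<.012)&(z>.1)&(abs(B[...,1])<.065))
E
```

```text
time: 4.2
tool_pos: [0.5267, 0.056, 0.1916]
ee_rot: [[-0.986, 0.168, 0.009], [0.168, 0.986, 0.001], [-0.008, 0.002, -1.0]]
ft_force: [0.4, -0.6, 0.5]
opening: 0.0003
gripper_force: 0.0
time: 4.5
tool_pos: [0.5242, -0.0392, 0.1865]
ee_rot: [[-0.984, 0.177, 0.001], [0.177, 0.984, -0.002], [-0.002, -0.002, -1.0]]
ft_force: [-0.1, -0.0, -0.0]
opening: 0.0006
gripper_force: 0.0
lever 641 [0.0002 0.0345 0.1112] [-0.0263 -0.0153  0.1017] [0.0301 0.0688 0.1344] [0.0015 0.0264] [0.0835 0.0565] 88.7
hub 184 [-1.0e-04  1.8e-03  1.1e-01] [-0.0141 -0.0153  0.1025] [0.0154 0.0214 0.1148] [0.0007 0.0029] [0.0364 0.0296] 88.0
fin 83 [0.0011 0.0496 0.1284] [-0.0023  0.0323  0.1191] [0.006  0.0676 0.1344] [0.0017 0.0499] [0.0353 0.0083] 89.5
plate 351 [1.00e-04 4.88e-02 1.08e-01] [-0.0263  0.0282  0.1017] [0.0301 0.0688 0.1185] [0.002  0.0481] [0.0402 0.0565] 88.7
rib 170 [-0.0659  0.0107  0.1073] [-0.0702 -0.0324  0.1002] [-0.0606  0.0549  0.1127] [-0.0656  0.0112] [0.0095 0.0872] 1.0
```

View pics/c2.png

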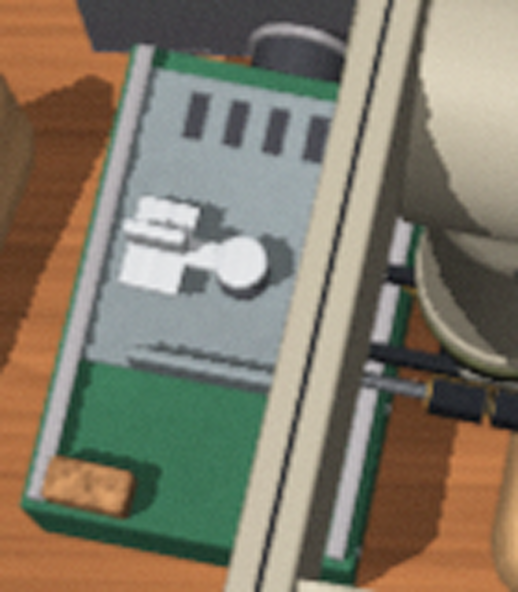

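The cover is shut. The hub shows at about (240,263) in the crop and the paddle at (160,245), and the lever stands at about 0.03 rad. Next I'll go above the plate on its -x side.

```bash
python3 -m creep '[[0,0,0,20,40,0,1],[0,0,0,20,40,0,1],[0,0,0,20,40,0,1],[0,0,0,20,40,0,1],[0,0,0,17.5,34,0,1]]';python3 -m creep '[[0,0,0,0,0,-40,1],[0,0,0,0,0,-20,1],[0,0,0,0,0,-8,1],[0,0,0,0,0,0,1],[0,0,0,0,0,0,1]]'
```

```text
time: 5.1
tool_pos: [0.6216, 0.1637, 0.1856]
ee_rot: [[-0.986, 0.17, 0.0], [0.17, 0.986, 0.001], [-0.0, 0.001, -1.0]]
ft_force: [0.9, -1.0, -0.1]
opening: 0.0003
gripper_force: 0.0
time: 5.6
tool_pos: [0.6218, 0.1601, 0.119]
ee_rot: [[-0.985, 0.172, 0.002], [0.172, 0.985, 0.0], [-0.002, 0.001, -1.0]]
ft_force: [0.2, 0.7, 0.7]
opening: 0.0004
gripper_force: 0.0
```

```bash
python3 -m creep '[[0,0,0,0,-5,-3,1],[0,0,0,0,0,-4,1],[0,0,0,0,0,-3,1],[0,0,0,0,0,0,1]]';python3 -m creep '[[0,0,0,0,0,-3,1],[0,0,0,0,0,-2,1],[0,0,0,0,0,0,1]]'
```

```text
time: 6.0
tool_pos: [0.621, 0.1543, 0.1073]
ee_rot: [[-0.985, 0.172, -0.0], [0.172, 0.985, -0.0], [0.0, -0.0, -1.0]]
ft_force: [-0.4, -0.6, -0.6]
opening: 0.0006
gripper_force: 0.0
time: 6.3
tool_pos: [0.6224, 0.1549, 0.1044]
ee_rot: [[-0.985, 0.172, 0.003], [0.172, 0.985, 0.0], [-0.003, 0.001, -1.0]]
ft_force: [-1.0, -0.7, 8.3]
opening: 0.0005
gripper_force: 4.2
```

```bash
cat > arc.py <<'E'
import sys
from h import *
# python3 arc.py step n : deltas of TCP rotating cw about hub from the measured position
st,n=float(sys.argv[1]),int(sys.argv[2]); hub=np.array([.626,.1034])
s=telemetry.read_state(); v=np.array(s['tool_pos'][:2])-hub; r=np.hypot(*v)
bx=np.array([.9854,-.1702]);by=np.array([.1702,.9854])
a=np.degrees(np.arctan2(v@bx,v@by)); print('pol',r*1e3,a,'yaw lag-free tool cw',170.2-np.degrees(np.arctan2(s['ee_rot'][1][0],s['ee_rot'][0][0])),s['tool_pos'],s['ft_force'],np.round(s['qpos'],0))
f=lambda t:51.3*(np.sin(np.radians(t))*bx+np.cos(np.radians(t))*by)
for i in range(n): print(round(a+st*(i+1),1),np.round(f(a+st*(i+1))-f(a+st*i),1))
E
python3 arc.py 4 28
```

```text
pol 51.58611873132352 -13.828702936636192 yaw lag-free tool cw 0.0926758073169367 [0.62237534 0.15485862 0.10442818] [-1.01885811 -0.70950075  8.2541333 ] [  9.  18.  85.   0.  77. -71.]
-9.8 [3.6 0.1]
-5.8 [ 3.6 -0.1]
-1.8 [ 3.6 -0.4]
2.2 [ 3.5 -0.6]
6.2 [ 3.5 -0.9]
10.2 [ 3.4 -1.1]
14.2 [ 3.3 -1.3]
18.2 [ 3.2 -1.6]
22.2 [ 3.1 -1.8]
26.2 [ 3. -2.]
30.2 [ 2.8 -2.2]
34.2 [ 2.7 -2.4]
38.2 [ 2.5 -2.6]
42.2 [ 2.3 -2.7]
46.2 [ 2.1 -2.9]
50.2 [ 1.9 -3. ]
54.2 [ 1.7 -3.2]
58.2 [ 1.5 -3.3]
62.2 [ 1.2 -3.4]
66.2 [ 1.  -3.4]
70.2 [ 0.7 -3.5]
74.2 [ 0.5 -3.5]
78.2 [ 0.3 -3.6]
82.2 [ 0.  -3.6]
86.2 [-0.2 -3.6]
90.2 [-0.5 -3.5]
94.2 [-0.7 -3.5]
98.2 [-1.  -3.4]
```

```bash
python3 -m creep '[[0,0,-4,3.6,0.1,-1,1],[0,0,-4,3.6,-0.1,0,1],[0,0,-4,3.6,-0.4,0,1],[0,0,-4,3.5,-0.6,0,1],[0,0,0,0,0,0,1]]';  python3 arc.py 2 3
```

```text
time: 6.8
tool_pos: [0.6375, 0.1541, 0.1042]
ee_rot: [[-0.898, 0.439, 0.004], [0.439, 0.898, 0.001], [-0.003, 0.003, -1.0]]
ft_force: [-0.5, 0.3, 9.9]
opening: 0.0006
gripper_force: 5.2
pol 52.036641406999856 3.008462526905359 yaw lag-free tool cw 16.238904665973706 [0.63753573 0.15414189 0.10420537] [-0.51088928  0.33385471  9.92707039] [  9.  20.  83.   0.  77. -55.]
5.0 [ 1.7 -0.4]
7.0 [ 1.7 -0.5]
9.0 [ 1.7 -0.5]
```

```bash
python3 -m creep '[[0,0,-2,1.7,-0.4,0,1],[0,0,-2,1.7,-0.5,0,1],[0,0,-2,1.7,-0.5,0,1],[0,0,-2,1.7,-0.6,0,1]]'; python3 -m creep '[[0,0,-2,1.7,-0.6,0,1],[0,0,-2,1.7,-0.7,0,1],[0,0,-2,1.6,-0.8,0,1],[0,0,0,0,0,0,1]]';  python3 arc.py 2 2
```

```text
time: 7.2
tool_pos: [0.644, 0.1524, 0.1041]
ee_rot: [[-0.829, 0.559, 0.004], [0.559, 0.829, 0.001], [-0.003, 0.003, -1.0]]
ft_force: [-0.1, 2.7, 9.1]
opening: 0.0008
gripper_force: 4.9
time: 7.6
tool_pos: [0.649, 0.1502, 0.1037]
ee_rot: [[-0.767, 0.642, 0.004], [0.642, 0.767, 0.001], [-0.002, 0.004, -1.0]]
ft_force: [0.7, 1.9, 8.0]
opening: 0.0001
gripper_force: 3.9
pol 52.18278164924705 16.366607879230664 yaw lag-free tool cw 30.15853830347737 [0.64901134 0.15023504 0.10374923] [0.68560995 1.85101921 7.99910105] [  9.  22.  81.   0.  77. -41.]
18.4 [ 1.6 -0.8]
20.4 [ 1.6 -0.9]
```

```bash
python3 -m creep '[[0,0,-2,1.6,-0.8,-1,1],[0,0,-2,1.6,-0.9,0,1],[0,0,-2,1.5,-0.9,0,1]]'; python3 -m creep '[[0,0,-2,1.5,-1,0,1],[0,0,-2,1.5,-1,0,1],[0,0,0,0,0,0,1]]';  python3 arc.py 2 4
```

```text
time: 7.9
tool_pos: [0.6536, 0.1477, 0.1027]
ee_rot: [[-0.695, 0.719, 0.004], [0.719, 0.695, 0.001], [-0.002, 0.004, -1.0]]
ft_force: [-0.1, 2.9, 6.7]
opening: 0.0003
gripper_force: 3.5
time: 8.2
tool_pos: [0.6567, 0.1457, 0.1025]
ee_rot: [[-0.643, 0.766, 0.004], [0.766, 0.643, 0.001], [-0.001, 0.004, -1.0]]
ft_force: [2.1, 2.6, 7.9]
opening: 0.0004
gripper_force: 3.3
pol 52.237866083261636 26.133577380306 yaw lag-free tool cw 40.15430145573657 [0.65665529 0.14569713 0.10254077] [2.0539309  2.56004201 7.94717147] [  8.  23.  80.   0.  77. -32.]
28.1 [ 1.4 -1.1]
30.1 [ 1.4 -1.1]
32.1 [ 1.4 -1.2]
34.1 [ 1.3 -1.2]
```

```bash
python3 -m creep '[[0,0,0,0,0,-2,1],[0,0,0,0,0,0,1]]'; python3 -m creep '[[0,0,0,0,0,-1,1],[0,0,0,0,0,0,1]]'
```

```text
time: 8.4
tool_pos: [0.6567, 0.1457, 0.1005]
ee_rot: [[-0.644, 0.765, 0.004], [0.765, 0.644, 0.001], [-0.002, 0.004, -1.0]]
ft_force: [1.3, 2.2, 7.4]
opening: 0.0004
gripper_force: 3.5
time: 8.6
tool_pos: [0.6567, 0.1457, 0.0996]
ee_rot: [[-0.644, 0.765, 0.004], [0.765, 0.644, 0.001], [-0.002, 0.004, -1.0]]
ft_force: [0.5, 1.9, 7.8]
opening: 0.0005
gripper_force: 3.7
```

The stud has dropped into its slot, since the tool follows down at spring force only. I'll push it right in.

```bash
python3 -m creep '[[0,0,0,0,0,-2,1],[0,0,0,0,0,-2,1],[0,0,0,0,0,-1,1],[0,0,0,0,0,-1,1]]'; python3 -m creep '[[0,0,0,0,0,-1,1],[0,0,0,0,0,-1,1],[0,0,0,0,0,0,1]]'; python3 arc.py 4 28
```

```text
time: 9.0
tool_pos: [0.6569, 0.1457, 0.0941]
ee_rot: [[-0.644, 0.765, 0.004], [0.765, 0.644, 0.001], [-0.002, 0.004, -1.0]]
ft_force: [-0.2, 2.6, 9.6]
opening: 0.0006
gripper_force: 5.0
time: 9.3
tool_pos: [0.6573, 0.1457, 0.093]
ee_rot: [[-0.644, 0.765, 0.005], [0.765, 0.644, 0.001], [-0.002, 0.005, -1.0]]
ft_force: [-0.5, 0.2, 12.9]
opening: 0.0002
gripper_force: 6.5
pol 52.62247281715367 26.673975695600063 yaw lag-free tool cw 40.08386838027042 [0.65728149 0.1457154  0.09296116] [-0.47429976  0.22838329 12.90761568] [  8.  23.  80.   0.  76. -32.]
30.7 [ 2.8 -2.2]
34.7 [ 2.6 -2.4]
38.7 [ 2.5 -2.6]
42.7 [ 2.3 -2.8]
46.7 [ 2.1 -2.9]
50.7 [ 1.9 -3.1]
54.7 [ 1.7 -3.2]
58.7 [ 1.4 -3.3]
62.7 [ 1.2 -3.4]
66.7 [ 1.  -3.4]
70.7 [ 0.7 -3.5]
74.7 [ 0.5 -3.5]
78.7 [ 0.2 -3.6]
82.7 [-0.  -3.6]
86.7 [-0.3 -3.6]
90.7 [-0.5 -3.5]
94.7 [-0.8 -3.5]
98.7 [-1.  -3.4]
102.7 [-1.3 -3.4]
106.7 [-1.5 -3.3]
110.7 [-1.7 -3.1]
114.7 [-1.9 -3. ]
118.7 [-2.1 -2.9]
122.7 [-2.3 -2.7]
126.7 [-2.5 -2.6]
130.7 [-2.7 -2.4]
134.7 [-2.8 -2.2]
138.7 [-3. -2.]
```

```bash
python3 -m creep '[[0,0,0,0,0,-1,1],[0,0,-4,2.8,-2.2,0,1],[0,0,-4,2.6,-2.4,0,1],[0,0,-4,2.5,-2.6,0,1]]'; python3 -m creep '[[0,0,-4,2.3,-2.8,0,1],[0,0,-4,2.1,-2.9,0,1],[0,0,-4,1.9,-3.1,0,1],[0,0,0,0,0,0,1]]'; python3 arc.py 4 1
```

```text
time: 9.7
tool_pos: [0.6655, 0.1385, 0.0926]
ee_rot: [[-0.469, 0.883, 0.006], [0.883, 0.469, 0.001], [-0.002, 0.006, -1.0]]
ft_force: [-1.5, 2.2, 16.1]
opening: 0.0007
gripper_force: 7.8
time: 10.1
tool_pos: [0.6721, 0.1292, 0.0926]
ee_rot: [[-0.275, 0.961, 0.007], [0.962, 0.275, 0.001], [-0.001, 0.007, -1.0]]
ft_force: [-0.6, -0.1, 14.6]
opening: 0.0005
gripper_force: 7.6
pol 52.82182555244027 50.97414127044068 yaw lag-free tool cw 64.25160142032476 [0.6720975  0.12919081 0.09264777] [-0.56657603 -0.12510021 14.55569546] [ 7. 25. 78.  0. 77. -9.]
55.0 [ 1.6 -3.2]
```

Turning freely while held in, so I'll continue.

```bash
python3 -m creep '[[0,0,-4,1.6,-3.2,0,1],[0,0,-4,1.4,-3.3,0,1],[0,0,-4,1.2,-3.4,0,1],[0,0,-4,1,-3.4,0,1]]'; python3 -m creep '[[0,0,-4,0.7,-3.5,0,1],[0,0,-4,0.5,-3.5,0,1],[0,0,-4,0.2,-3.6,0,1],[0,0,0,0,0,0,1]]'; python3 arc.py 4 8
```

```text
time: 10.5
tool_pos: [0.6771, 0.1162, 0.0927]
ee_rot: [[0.001, 1.0, 0.006], [1.0, -0.001, 0.001], [0.001, 0.006, -1.0]]
ft_force: [-0.8, 2.6, 15.5]
opening: 0.0003
gripper_force: 7.6
time: 10.9
tool_pos: [0.6785, 0.1052, 0.0927]
ee_rot: [[0.209, 0.978, 0.006], [0.978, -0.209, 0.001], [0.002, 0.006, -1.0]]
ft_force: [-0.4, 0.8, 15.2]
opening: 0.0002
gripper_force: 7.7
pol 52.52601172959712 78.23190243722809 yaw lag-free tool cw 92.25058564788486 [0.67849501 0.10520432 0.09266875] [-0.37620677  0.8045825  15.21695037] [ 5. 25. 78.  0. 77. 17.]
82.2 [-0.  -3.6]
86.2 [-0.3 -3.6]
90.2 [-0.5 -3.5]
94.2 [-0.7 -3.5]
98.2 [-1.  -3.4]
102.2 [-1.2 -3.4]
106.2 [-1.5 -3.3]
110.2 [-1.7 -3.2]
```

```bash
python3 -m creep '[[0,0,-4,0,-3.6,0,1],[0,0,-4,-0.3,-3.6,0,1],[0,0,-4,-0.5,-3.5,0,1],[0,0,-4,-0.7,-3.5,0,1]]'; python3 -m creep '[[0,0,-4,-1,-3.4,0,1],[0,0,-4,-1.2,-3.4,0,1],[0,0,0,0,0,0,1]]'; python3 arc.py 2 14
```

```text
time: 11.3
tool_pos: [0.6768, 0.0915, 0.0926]
ee_rot: [[0.47, 0.883, 0.006], [0.883, -0.47, 0.001], [0.004, 0.005, -1.0]]
ft_force: [-2.7, 1.9, 15.7]
opening: 0.0002
gripper_force: 7.7
time: 11.6
tool_pos: [0.6743, 0.0844, 0.0925]
ee_rot: [[0.588, 0.809, 0.006], [0.809, -0.588, 0.001], [0.004, 0.004, -1.0]]
ft_force: [-2.7, 1.4, 16.4]
opening: 0.0001
gripper_force: 7.9
pol 51.908463203786404 101.64387623605299 yaw lag-free tool cw 116.24319151070264 [0.67431531 0.08442319 0.09246086] [-2.68771838  1.37856082 16.35811528] [ 3. 24. 79.  0. 77. 39.]
103.6 [-0.7 -1.7]
105.6 [-0.7 -1.6]
107.6 [-0.8 -1.6]
109.6 [-0.9 -1.6]
111.6 [-0.9 -1.5]
113.6 [-1.  -1.5]
115.6 [-1.  -1.5]
117.6 [-1.1 -1.4]
119.6 [-1.1 -1.4]
121.6 [-1.2 -1.4]
123.6 [-1.2 -1.3]
125.6 [-1.3 -1.3]
127.6 [-1.3 -1.2]
129.6 [-1.3 -1.2]
```

Now slower, watching for the stop.

```bash
python3 -m creep '[[0,0,-2,-0.7,-1.7,0,1],[0,0,-2,-0.7,-1.6,0,1],[0,0,-2,-0.8,-1.6,0,1]]'; python3 -m creep '[[0,0,-2,-0.9,-1.6,0,1],[0,0,-2,-0.9,-1.5,0,1]]'; python3 arc.py 2 1
```

```text
time: 11.9
tool_pos: [0.6722, 0.08, 0.0924]
ee_rot: [[0.669, 0.744, 0.006], [0.744, -0.669, 0.001], [0.005, 0.003, -1.0]]
ft_force: [-2.3, 2.8, 16.5]
opening: 0.0004
gripper_force: 7.9
time: 12.1
tool_pos: [0.6704, 0.077, 0.0925]
ee_rot: [[0.719, 0.695, 0.006], [0.695, -0.719, 0.001], [0.005, 0.003, -1.0]]
ft_force: [-2.2, 3.2, 14.8]
opening: 0.0004
gripper_force: 7.9
pol 51.66826636196805 110.98522959353693 yaw lag-free tool cw 126.15731144599457 [0.670388   0.07695543 0.09245844] [-2.19337013  3.21902725 14.78995863] [ 2. 23. 80.  0. 76. 48.]
113.0 [-0.9 -1.5]
```

```bash
python3 -m creep '[[0,0,-2,-1,-1.5,0,1],[0,0,-2,-1,-1.5,0,1]]'; python3 arc.py 2 1
```

```text
time: 12.3
tool_pos: [0.6683, 0.0741, 0.0924]
ee_rot: [[0.765, 0.643, 0.006], [0.643, -0.765, 0.001], [0.005, 0.002, -1.0]]
ft_force: [-3.4, 2.5, 15.8]
opening: 0.0006
gripper_force: 7.9
pol 51.522543831685425 114.92322174012979 yaw lag-free tool cw 130.15052160760987 [0.6683473  0.07405244 0.09240407] [-3.37531698  2.54201986 15.7510447 ] [ 2. 23. 80.  0. 76. 52.]
116.9 [-1.  -1.5]
```

```bash
python3 -m creep '[[0,0,-2,-1,-1.5,0,1],[0,0,-2,-1,-1.4,0,1]]'; python3 -m creep '[[0,0,-2,-1.1,-1.4,0,1],[0,0,0,0,0,0,1]]'; python3 arc.py 2 3
```

```text
time: 12.5
tool_pos: [0.6662, 0.0713, 0.0924]
ee_rot: [[0.808, 0.589, 0.005], [0.589, -0.808, 0.002], [0.005, 0.002, -1.0]]
ft_force: [-2.9, 4.0, 16.8]
opening: 0.0009
gripper_force: 7.9
time: 12.7
tool_pos: [0.665, 0.0699, 0.0923]
ee_rot: [[0.828, 0.56, 0.005], [0.56, -0.828, 0.002], [0.005, 0.001, -1.0]]
ft_force: [-3.0, 4.9, 16.3]
opening: 0.0002
gripper_force: 8.1
pol 51.390287042055526 120.86313344932773 yaw lag-free tool cw 136.14241691021277 [0.66498256 0.06991386 0.0923383 ] [-2.96256181  4.8630127  16.33024609] [ 2. 22. 81.  0. 76. 57.]
122.9 [-1.2 -1.3]
124.9 [-1.2 -1.3]
126.9 [-1.3 -1.3]
```

```bash
python3 -m creep '[[0,0,-2,-1.2,-1.3,0,1],[0,0,0,0,0,0,1]]'; python3 -m creep '[[0,0,-2,-1.2,-1.3,0,1],[0,0,0,0,0,0,1]]'; python3 arc.py 2 3
```

```text
time: 12.9
tool_pos: [0.6638, 0.0687, 0.0923]
ee_rot: [[0.847, 0.531, 0.005], [0.531, -0.847, 0.002], [0.005, 0.001, -1.0]]
ft_force: [-3.2, 4.1, 16.3]
opening: 0.0006
gripper_force: 8.1
time: 13.1
tool_pos: [0.6626, 0.0675, 0.0923]
ee_rot: [[0.865, 0.501, 0.005], [0.501, -0.865, 0.002], [0.005, 0.001, -1.0]]
ft_force: [-3.9, 5.4, 16.3]
opening: 0.0001
gripper_force: 8.1
pol 51.26560360851014 124.68640696736672 yaw lag-free tool cw 140.13084725421163 [0.66257403 0.06747643 0.09230168] [-3.85879986  5.38751183 16.28769984] [ 1. 22. 82.  0. 76. 61.]
126.7 [-1.3 -1.3]
128.7 [-1.3 -1.2]
130.7 [-1.4 -1.2]
```

```bash
python3 -m creep '[[0,0,-2,-1.3,-1.3,0,1],[0,0,0,0,0,0,1]]'; python3 -m creep '[[0,0,-2,-1.3,-1.2,0,1],[0,0,0,0,0,0,1]]'; python3 arc.py 2 3
```

```text
time: 13.3
tool_pos: [0.6613, 0.0664, 0.0923]
ee_rot: [[0.882, 0.471, 0.005], [0.471, -0.882, 0.002], [0.006, 0.0, -1.0]]
ft_force: [-3.8, 4.7, 16.2]
opening: 0.0005
gripper_force: 8.0
time: 13.5
tool_pos: [0.6603, 0.0655, 0.0924]
ee_rot: [[0.898, 0.44, 0.006], [0.44, -0.898, 0.003], [0.006, 0.0, -1.0]]
ft_force: [-0.4, 6.0, 16.3]
opening: 0.0006
gripper_force: 7.6
pol 51.13152425846032 128.07264525356817 yaw lag-free tool cw 144.1194443535629 [0.66029835 0.06547829 0.09238318] [-0.43714587  5.98716426 16.29963928] [ 1. 22. 82.  0. 76. 65.]
130.1 [-1.3 -1.2]
132.1 [-1.4 -1.1]
134.1 [-1.4 -1.1]
```

```bash
python3 -m creep '[[0,0,-1,-1.3,-1.2,0,1],[0,0,0,0,0,0,1]]'; python3 -m creep '[[0,0,0,-0.7,-0.6,0,1],[0,0,0,0,0,0,1]]'; python3 arc.py 2 1
```

```text
time: 13.7
tool_pos: [0.6594, 0.0647, 0.0925]
ee_rot: [[0.905, 0.425, 0.007], [0.425, -0.905, 0.003], [0.007, -0.0, -1.0]]
ft_force: [0.8, 8.7, 14.7]
opening: 0.0003
gripper_force: 7.2
time: 13.9
tool_pos: [0.659, 0.0645, 0.0925]
ee_rot: [[0.905, 0.425, 0.007], [0.425, -0.905, 0.004], [0.008, -0.0, -1.0]]
ft_force: [0.8, 9.8, 13.3]
opening: 0.0006
gripper_force: 6.9
pol 51.03269302440592 129.94552585929964 yaw lag-free tool cw 145.03680248638497 [0.6589768  0.06445303 0.09253977] [ 0.77824572  9.75371551 13.2857517 ] [ 1. 21. 82.  0. 76. 66.]
131.9 [-1.4 -1.1]
```

```bash
python3 -m creep '[[0,0,0,-0.7,-0.6,-0.5,1],[0,0,0,0,0,0,1]]'; python3 -m creep '[[0,0,0,-0.7,-0.6,0,1],[0,0,0,0,0,0,1]]'; python3 arc.py 2 1
```

```text
time: 14.1
tool_pos: [0.6587, 0.064, 0.0924]
ee_rot: [[0.905, 0.425, 0.008], [0.425, -0.905, 0.004], [0.009, 0.0, -1.0]]
ft_force: [1.4, 9.9, 14.8]
opening: 0.0003
gripper_force: 7.3
time: 14.3
tool_pos: [0.6583, 0.0633, 0.0925]
ee_rot: [[0.905, 0.425, 0.009], [0.425, -0.905, 0.004], [0.01, 0.0, -1.0]]
ft_force: [2.4, 9.0, 14.3]
opening: 0.0006
gripper_force: 7.0
pol 51.516908593224294 131.32170333396184 yaw lag-free tool cw 145.03192944279516 [0.65833585 0.06329533 0.09252737] [ 2.39365339  9.0439424  14.27234168] [ 1. 21. 83.  0. 76. 66.]
133.3 [-1.4 -1.1]
```

```bash
python3 -m creep '[[0,0,0,-0.9,-0.4,0,1],[0,0,0,0,0,0,1]]'; python3 -m creep '[[0,0,0,-0.9,-0.4,0,1],[0,0,0,0,0,0,1]]'; python3 - <<'E'
from h import *
s=telemetry.read_state();m=np.array([-.897,-.44]);print(s['ft_force'][:2]@m,s['tool_pos'][:2]@m*1e3,s['moment'])
p,d=snap('top','top2');q,_=snap('side','side2')
a=cv2.resize(p[95:255,200:330],None,fx=3,fy=3);b=cv2.resize(q[180:290,300:430],None,fx=3,fy=3)
h=np.zeros((480,800,3),np.uint8);h[:480,:390]=a;h[:330,400:790]=b
cv2.imwrite('pics/c3.png',h[:,:,::-1])
E
```

```text
time: 14.5
tool_pos: [0.6578, 0.0626, 0.0926]
ee_rot: [[0.905, 0.425, 0.01], [0.425, -0.905, 0.003], [0.01, 0.001, -1.0]]
ft_force: [4.4, 8.5, 13.2]
opening: 0.0001
gripper_force: 6.7
time: 14.7
tool_pos: [0.6573, 0.0622, 0.0927]
ee_rot: [[0.905, 0.425, 0.011], [0.425, -0.905, 0.003], [0.011, 0.001, -1.0]]
ft_force: [6.9, 8.7, 12.7]
opening: 0.0005
gripper_force: 7.9
-9.999951462194339 -616.9569152896904 [ 1.65582655 -0.96411233 -0.09660638]
```

View pics/c3.png

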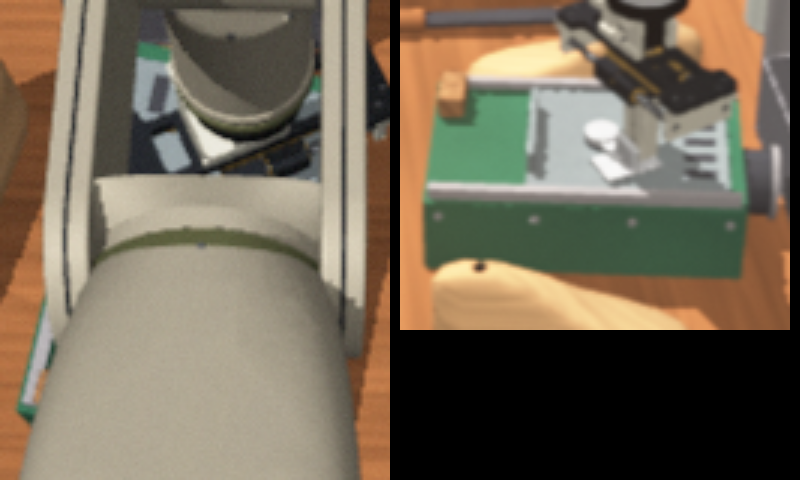

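```bash
python3 -m creep '[[0,0,0,-0.9,-0.4,-0.7,1],[0,0,0,0,0,0,1]]'; python3 -m creep '[[0,0,0,-0.9,-0.4,0,1],[0,0,0,0,0,0,1]]'; python3 - <<'E'
from h import *
s=telemetry.read_state();m=np.array([-.897,-.44]);print(s['ft_force'][:2]@m,s['tool_pos'][:2]@m*1e3,s['moment'])
E
```

```text
time: 15.0
tool_pos: [0.657, 0.062, 0.0926]
ee_rot: [[0.905, 0.425, 0.012], [0.425, -0.905, 0.004], [0.013, 0.002, -1.0]]
ft_force: [7.0, 9.5, 13.9]
opening: 0.0004
gripper_force: 9.0
time: 15.2
tool_pos: [0.6566, 0.0618, 0.0927]
ee_rot: [[0.905, 0.425, 0.013], [0.425, -0.905, 0.004], [0.014, 0.002, -1.0]]
ft_force: [10.2, 10.0, 12.0]
opening: 0.0005
gripper_force: 11.5
-13.518632522071389 -616.137401924419 [ 1.83676021 -1.58967443 -0.25590034]
```

At the stop (13.5 N tangential, barely moving). I'll ease off and lift straight up.

```bash
python3 -m creep '[[0,0,0,1.5,0.7,0,1],[0,0,0,0,0,3,1],[0,0,0,0,0,4,1],[0,0,0,0,0,5,1],[0,0,0,0,0,8,1]]'; python3 -m creep '[[0,0,0,3,1,20,1],[0,0,0,0,0,40,1],[0,0,0,0,0,45,1],[0,0,0,0,-40,0,1],[0,0,0,0,-49,0,1]]';python3 -m creep '[[0,0,0,0,-49,0,1],[0,0,0,-30,-38,0,1],[0,0,0,-30,-38,0,1],[0,0,0,-30,-38,0,1],[0,0,0,0,0,0,1]]'
python3 - <<'E'
from h import *
p,d=snap('top','top3');P=cloud('top',d);q,_=snap('side','side3')
a=cv2.resize(p[95:255,200:330],None,fx=3,fy=3);b=cv2.resize(q[180:290,300:430],None,fx=3,fy=3)
h=np.zeros((480,800,3),np.uint8);h[:480,:390]=a;h[:330,400:790]=b
cv2.imwrite('pics/c4.png',h[:,:,::-1])
R=P-np.array([.626,.1034,0]);bx=np.array([.9854,-.1702]);by=np.array([.1702,.9854])
X=R[...,:2]@bx;Y=R[...,:2]@by;z=P[...,2];r=np.hypot(X,Y)
print('hub z',np.median(z[r<.012]))
m=(r>.03)&(r<.075)&(z>.105)&(z<.13)&(X>-.05);print('fin',m.sum(),X[m].mean(),Y[m].mean(),np.degrees(np.arctan2(X[m].mean(),Y[m].mean())),z[m].max())
m=(r>.03)&(r<.075)&(z>.092)&(z<.13)&(abs(X)<.06)&(abs(Y)<.075)&(X>-.055);print('plate',m.sum(),np.median(z[m]))
E
```

```text
time: 15.7
tool_pos: [0.6546, 0.0609, 0.1069]
ee_rot: [[0.905, 0.425, 0.005], [0.425, -0.905, 0.002], [0.005, 0.0, -1.0]]
ft_force: [12.9, 4.5, -7.6]
opening: 0.0004
gripper_force: 6.5
time: 16.2
tool_pos: [0.657, -0.0274, 0.2153]
ee_rot: [[0.904, 0.428, 0.005], [0.428, -0.904, -0.0], [0.004, 0.002, -1.0]]
ft_force: [0.7, -0.1, -0.5]
opening: 0.0007
gripper_force: 0.0
time: 16.7
tool_pos: [0.5624, -0.196, 0.2123]
ee_rot: [[0.908, 0.419, -0.001], [0.419, -0.908, -0.002], [-0.002, 0.001, -1.0]]
ft_force: [-0.3, 0.7, 0.2]
opening: 0.0004
gripper_force: 0.0
hub z 0.1016249518972534
fin 93 0.02555603776696169 -0.04284956320245653 149.18759904512453 0.12413328671061963
plate 408 0.09894678819951752
```

View pics/c4.png

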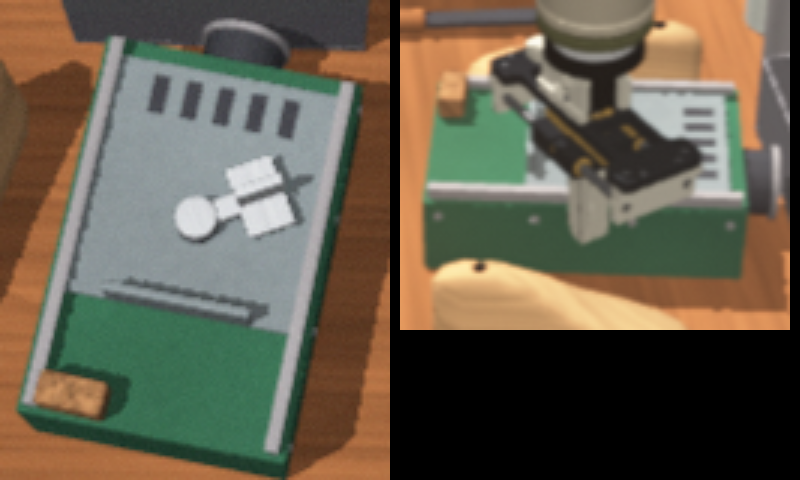

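The lever points to about (262,195) from the hub at (195,218). Hub and fin sit about 9–10 mm lower than before, so the stud is caught at about 0.009. The cover is shut, the cork is undisturbed and the arm is clear.

```bash
python3 -c "
from bench import robot
print(robot.finish_job())"
```

```text
the job is handed in; nothing more can be done
None
```

I handed the job in at about 17 s: the cover is shut and the stud was turned to its stop, and in the last picture it had sprung back and stayed caught about 9 mm in; I did not check the other bench items beyond seeing the cork block still in place.

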